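# Roll a grooved hexagonal blank into a carving jig and clamp it with the slip-clutch knob

## Task

Roll the hexagonal wooden bar over on the jig's board, without lifting it off, so that its grooved face is on top and it lies against the back fence, between the clamp pad and the end stop. Then clamp it endways: turn the black knob clockwise until its clutch slips, let it slip on for about a quarter turn (never more than half a turn), and let go. Leave the tools and other things lying around where they are.

Things in the scene. Friction and masses are not known exactly. Their poses are not given: they have to be found in the camera images.
- jig: Carving jig fixed on the table. Origin on the table top; own x across towards its back fence (about the robot's left), own y along the fence (about towards the robot), z up. Board 15 mm thick, x -85..85, y -200..145 mm. Fence: front face at x = 61.6, y -120..95, top z = 47. A bar against it has its centre at x = 35, z = 38. Grey drive head: x -15..75, y -195..-135, up to z 115.
- bar_center (a point): Centre of the wooden hexagonal bar: 46 mm across flats, faces 26.6 mm wide, 160 mm long, about 0.17 kg. Own y: its length; own z: outward normal of the one face with a groove (10 mm wide, 4 deep, full length). It starts on the board 27 to 34 mm short of its place at the fence, the groove on the upper face looking away from the fence: one face rolled towards the fence (26.6 mm) brings it on top.
- bar: The same bar, same origin and axes. It rolls easily when a tilted fingertip reaches under its long edge away from the fence and lifts it in an arc about its lower edge nearer the fence: past 30 degrees it falls on to the next face. A level push high on it jams; a level push low down slides it. Friction on the board about 0.6.
- jaw: Steel clamp pad, sprung (4 N per mm), pressing face 36 x 36 mm looking along +y of the jig; origin: middle of that face. It slides along +y of the jig (up to 45 mm) towards the end stop, moved only by the knob, 9 mm per radian. At the start fully back, at jig x = 35, y = -100, z = 38 mm. The bay from pad to stop is then 14 to 22 mm longer than the bar.
- end_stop: Wooden end stop fixed on the jig's board. Origin: middle of the lower edge of its face; that face is its x-z plane, looking along -y of the jig, 44 mm wide, 40 mm high.
- knob_center (a point): Middle of the round black ribbed knob, 36 mm diameter, 30 mm long; own z = its axis, out of its top, leaning 35 deg from vertical towards -x of the jig. It turns in place. Under it a 26 mm collar 20 mm long, then a 34 mm neck. Clockwise seen from its top closes the pad. Turning takes 0.2 N m; once the bar is tight (after 2 to 3 rad) the clutch slips at 0.35 N m. It stays clamped when released.
- screw (a joint): angle of the collar (screw) in rad: 0 at the start, pad fully back; grows clockwise, pad advance = 9 mm per rad until the pad's spring gives
- clutch (a joint): angle in rad by which the knob has slipped relative to the collar: 0 at the start, grows as the knob slips clockwise
- offcut: bystander: small wooden block 50 x 22 x 18 mm lying on the jig's board near the corner by the end stop; origin under its centre
- tape_roll: bystander: roll of tape lying flat, 100 mm across, 25 mm high; origin under its centre
- sanding_block: bystander: cork sanding block 90 x 60 x 30 mm; origin under its centre
- mallet: bystander: wooden mallet lying, head 60 x 110 x 60 mm at its origin, handle 190 mm long along its -x
- glue_jar: bystander: white jar 64 mm across, 90 mm high; origin under its centre
- rasp: bystander: rasp lying flat, 260 mm long along its x, 24 mm thick

How it is judged:
By the outcome, as a careful person would: the job done as asked, in the order asked, and still so for the second after the job is handed in, with the robot touching nothing.
It also fails if it takes over 58 s, if anything falls off the work surface, if the arm or the gripper's body presses on something with over 40 N, if the wrist force passes 120 N, or if a joint passes its speed limit or range.

## Robot

A 7-joint arm with a two-finger parallel gripper is mounted at the origin on the work surface. World frame = base frame: x ahead of the robot, y to its left, z up, the work surface at z = 0. Lengths are in m, angles in rad, forces in N, time in s.
With the tool pointing down it reaches from about 0.425 to 1.025 m from the base axis. Payload 9.4 kg.
Tool frame: the origin (TCP) lies at the very end of the fingers, on their centre line; the grasp point (between the pads) lies 19 mm behind it; z points along the fingers, y is the line along which they close (so a half turn about z gives the same grasp; the last joint's range is limited). The gripper opens to 93 mm and grips with 3 to 60 N. Pads are 15 mm wide; open, the fingers measure 128 mm over their backs; the gripper's body (75 mm by 188 mm) begins 65 mm behind the grasp point.
Start: joints at [-1.262, 0.599, -0.003, 1.599, 0.002, 0.943, -0.08], TCP at [0.273, 0.672, 0.219] pointing down, gripper open.
Joint ranges: [-2.57, 2.57], [-0.35, 1.97], [-1.29, 1.29], [0.11, 2.56], [-1.05, 4.19], [0.11, 1.86], [-2.63, 2.63]. Speed limits (rad/s): [2.22, 2.22, 3.01, 3.01, 3.14, 3.14, 3.14].

## Interface

Orientations are given as a rotation vector (axis times angle).
In Python, from station import * gives the robot as it stands.
- The arm moves only by the shell command python3 -m pendant 'ROWS' [FORCE]. ROWS is JSON, a list of rows, each a list of 5 numbers: the shift along the tool's x, y, z in mm, then the turn about the tool's z in degrees, then the closure in counts, from 0 (fully open) to 255 (shut). In form: [[tx, ty, tz, turn, fingers], ...]. A call has 1 to 12 rows; each row is the pose to reach, as a shift and turn from the pose commanded when the call began, along the tool's axes at that moment; what a row does not reach only later rows make up. A row lasts 1/8 s, in which the tool goes at most 62.5 mm and 10.7 degrees, less where a joint would pass 70% of its speed; a pose out of reach is approached as far as the arm can. A call with a gripper value outside its range is refused whole. The fingers move at their own pace and stop on an object; FORCE is the grip in N (left out, the last holds). Time passes only in rows, so rows that repeat a pose let the fingers close. It gives the time, the measured TCP pose, the force, the opening and the grip force at its end, in the units of the state.
- observe(): the state, without advancing time (a new reading comes with each control period).
- capture(name): name is "scene" or "top"; returns a dict with "image" (384x512x3 uint8, blue, green, red), "depth" (384x512 float32, m along the optical axis (not along the pixel's ray), 0 where there is no reading), "mtx" (3x3 intrinsics, pixels), "R" (3x3) and "t" (3): a world point X has camera coordinates R X + t. Camera axes: x right, y down, z forward; pixel columns grow to the right and rows downward; lengths in m; the calibration is good to about 2 mm. A picture is of the moment at which its call begins.
- finish_job(): hands the job in; it is judged then, once.
The state is a dict: "time_s": time; "qpos": joint angles; "dq": joint speeds; "joint_efforts": joint torques, N m; "tcp_pos": TCP position; "orientation": TCP orientation; "wrist_force": force on the tool from outside, world axes, zero at the start; "ft_torque": the same for the moment, N m; "width": opening from 0.0 (shut) to 1.0 (fully open); "finger_force": force on a finger pad.
Only numpy, scipy, OpenCV 4.12 (cv2) and the standard library are available. Lean on these libraries where they do the work, as an engineer would, in place of code of your own. Each camera call takes 0.05 s, during which the arm holds its last target. There are 200 camera calls.

## Working session

There is one attempt and no reset: what is moved stays moved. The work goes in short steps, Python scripts to look and compute and a shell command to move; the robot and the scene stay as the last step left them, time stands still between calls to the robot, and variables do not carry over. Pictures are saved under pics/ and viewed, at most 11 in all, crops included, and the job is handed in when it is done.

```bash
ls; mkdir -p pics; python3 - <<'E'
from station import *
import cv2,pickle
for n in("scene","top"):
    c=capture(n); cv2.imwrite(f"pics/{n}0.png",c["image"]); pickle.dump(c,open(n+"0.pkl","wb"))
    print(n,c["mtx"].tolist(),(-c["R"].T@c["t"]).round(3),c["R"].round(3).tolist())
s=observe();print(s)
E
```

```text
pics
scene [[401.1148086051917, 0.0, 256.74805583727306], [0.0, 401.1148086051917, 190.3545916898443], [0.0, 0.0, 1.0]] [1.287 0.372 0.655] [[-0.465, 0.885, 0.006], [0.476, 0.255, -0.842], [-0.747, -0.389, -0.54]]
top [[428.3847156637039, 0.0, 252.95094480796178], [0.0, 428.3847156637039, 191.4707296830418], [0.0, 0.0, 1.0]] [ 0.398 -0.017  1.114] [[-0.028, -1.0, -0.006], [-0.991, 0.028, -0.131], [0.131, 0.003, -0.991]]
{'time_s': 0.1, 'qpos': array([-1.26174645,  0.60004255, -0.00254187,  1.60002062,  0.0017852 ,
        0.94288113, -0.07980228]), 'dq': array([ 0.00087035, -0.00179114,  0.0004892 , -0.00266511, -0.00075286,
       -0.00061019, -0.00017787]), 'joint_efforts': array([ 5.45158589e-03, -7.66559386e+01,  1.50219798e+00, -2.52932578e+01,
       -5.22580615e-02,  1.36282176e-02,  7.97066332e-05]), 'tcp_pos': array([0.27263666, 0.67133653, 0.21785864]), 'orientation': array([-6.02085522e-01, -3.08321034e+00,  2.10739879e-03]), 'wrist_force': array([-0.37325252,  0.14940601, -0.42115778]), 'ft_torque': array([ 0.0297158 ,  0.00227426, -0.03356014]), 'finger_force': 0.0, 'width': 0.9976544280078911}
```

```bash
python3 - <<'E'
import cv2,numpy as np
a=cv2.imread("pics/scene0.png");b=cv2.imread("pics/top0.png")
cv2.imwrite("pics/s0.png",cv2.resize(a,(800,600)));cv2.imwrite("pics/t0.png",cv2.resize(b,(800,600)))
E
```

```text
(no output)
```

View pics/s0.png

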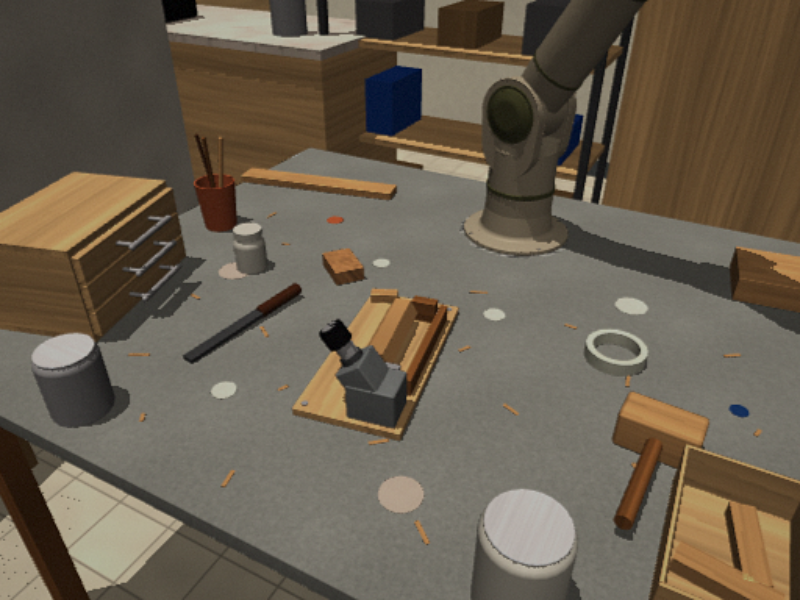

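View pics/t0.png

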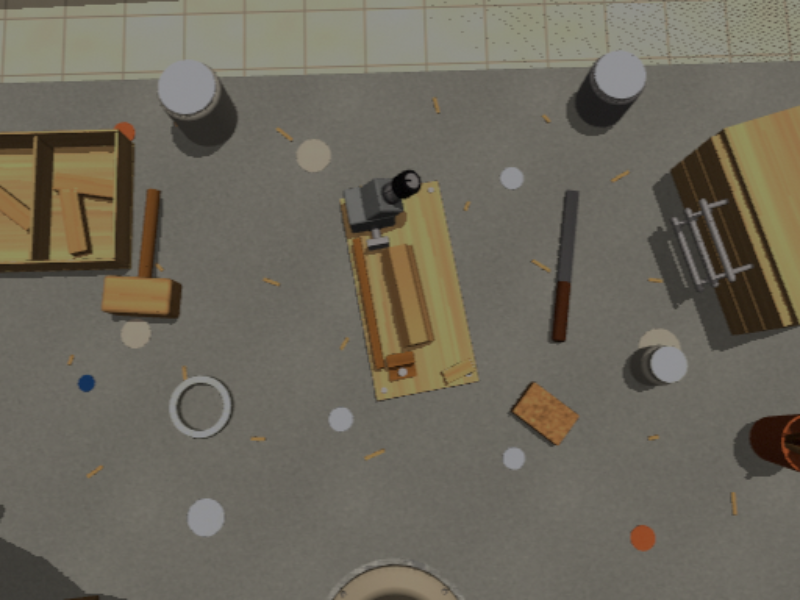

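The scene view and the top view show the jig in the middle: fence on the left, drive head far at about (375,200), knob at (405,184), bar at (410,295), end stop at (400,365), offcut at (458,370), all in the 800x600 top picture. I'll enlarge the jig.

```bash
cat > h.py <<'E'
import cv2,numpy as np,pickle
def crop(im,x0,y0,w,h,k,out): cv2.imwrite(out,cv2.resize(im[y0:y0+h,x0:x0+w],None,fx=k,fy=k,interpolation=cv2.INTER_CUBIC))
def onplane(c,u,v,z):
    d=c["R"].T@np.linalg.solve(c["mtx"],[u,v,1.]);o=-c["R"].T@c["t"];return o+d*(z-o[2])/d[2]
def cloud(c):
    v,u=np.indices(c["depth"].shape);D=c["depth"]
    P=np.stack([u*D,v*D,D],-1)@np.linalg.inv(c["mtx"]).T
    return (P-c["t"])@c["R"]
E
python3 - <<'E'
from h import *
c=pickle.load(open("top0.pkl","rb"));crop(c["image"],210,105,110,155,3.87,"pics/t1.png")
P=cloud(c);np.set_printoptions(precision=3,suppress=True)
for u,v in[(218,150),(295,170),(272,240)]:print(P[v,u])
m=(abs(P[...,2]-.015)<.006)&(P[...,0]>.4)&(P[...,0]<.85)&(abs(P[...,1]-.0)<.2)
ys,xs=np.nonzero(m);print(len(xs))
# board: saturated pixels in ROI
hsv=cv2.cvtColor(c["image"],cv2.COLOR_BGR2HSV)
m2=(hsv[...,1]>70)&(P[...,2]>.008)&(P[...,2]<.022);M=np.zeros_like(m2);M[105:265,210:312]=m2[105:265,210:312]
pts=P[M][:,:2].astype(np.float32);r=cv2.minAreaRect(pts*1000);print(len(pts),r,cv2.boxPoints(r))
E
```

```text
[0.659 0.076 0.001]
[ 0.599 -0.127  0.   ]
[ 0.417 -0.059  0.018]
5019
5213 ((561.7432861328125, -33.833404541015625), (344.1581115722656, 169.7945098876953), 9.291349411010742) [[ 378.215   22.167]
 [ 405.629 -145.4  ]
 [ 745.272  -89.834]
 [ 717.858   77.733]]
```

View pics/t1.png

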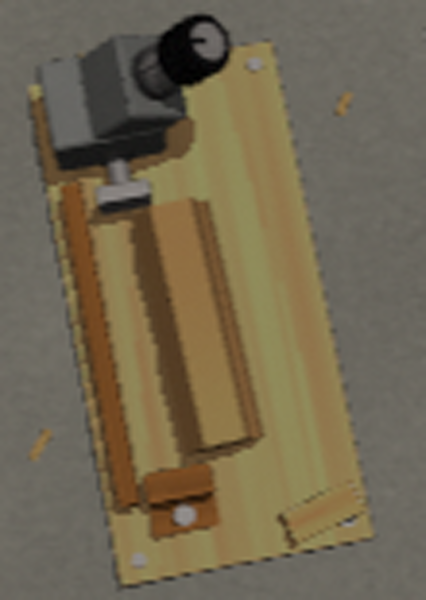

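```bash
cat >> h.py <<'E'
YJ=np.array([-.9869,-.1614]);XJ=np.array([-.1614,.9869]);O=np.array([.5346,-.0383])
def tojig(P): d=P[...,:2]-O; return np.stack([d@XJ,d@YJ,P[...,2]],-1)*1000
def toworld(p): p=np.asarray(p)/1000.; return np.r_[O+p[0]*XJ+p[1]*YJ,p[2]]
E
python3 - <<'E'
from h import *
np.set_printoptions(precision=1,suppress=True)
for n in("top","scene"):
    c=pickle.load(open(n+"0.pkl","rb"));J=tojig(cloud(c));ok=c["depth"]>0
    def sel(x,y,z): return J[ok&(J[...,0]>x[0])&(J[...,0]<x[1])&(J[...,1]>y[0])&(J[...,1]<y[1])&(J[...,2]>z[0])&(J[...,2]<z[1])]
    def rep(l,p):
        if len(p)>5: print(n,l,len(p),np.percentile(p,[3,50,97],axis=0).tolist())
    rep("board",sel((-80,-60),(-100,60),(5,25)))
    rep("fence",sel((50,85),(-120,95),(42,60)))
    p=sel((-40,45),(-98,75),(57,68));rep("bartop",p)
    r=cv2.minAreaRect(p[:,:2].astype(np.float32));print(r)
    for y in range(-90,75,20):
        q=p[abs(p[:,1]-y)<6]
        if len(q)>3: print(y,len(q),q[:,0].min(),q[:,0].max(),q[:,2].mean())
    rep("stop",sel((0,61),(72,115),(40,62)))
    rep("head",sel((-15,75),(-195,-135),(60,120)))
    k=sel((-80,-10),(-220,-110),(80,190));rep("knob",k)
    rep("off",sel((-85,-20),(85,150),(28,40)))
E
```

```text
top board 465 [[-79.59924122780214, -95.7461628884028, 11.359817506432668], [-70.06805186790251, -19.02687795013807, 15.218554504475875], [-60.69773488775907, 55.478237826983545, 19.293218373750342]]
top fence 497 [[53.183998582249274, -112.40286921349484, 43.97819188959518], [68.25423317848606, -7.159112131558994, 47.38310974920474], [75.15253075559492, 90.43449036498534, 55.073691662356275]]
top bartop 780 [[-11.19894836400766, -86.94557604908996, 57.57925004535464], [4.1945989949375075, -11.586923759349908, 61.04190269618747], [19.54297722160949, 62.5953624759167, 65.01653128793303]]
((4.3320417404174805, -12.003021240234375), (33.67857360839844, 159.4822540283203), 1.5232362747192383)
-90 38 -8.50703225105532 19.994539289470822 61.627991568286056
-70 61 -9.088189405110793 22.83850342653396 61.35835753864642
-50 62 -10.123131403390337 21.703653385942047 60.99270068959329
-30 59 -10.64350640135932 21.07170996332556 61.16028451315286
-10 58 -12.254432052365802 19.518828183072202 61.104486130751255
10 64 -13.220349611761792 18.917051046203976 61.042544522553584
30 60 -12.529015028641
[... 2327 characters left out ...]
.50622118450413, 52.77632874135571], [53.72977668933431, 93.67550429999591, 56.95999866588407]]
scene head 1016 [[-9.429269341045794, -194.5271199687987, 65.5316489950149], [28.795813940226772, -179.50485678355315, 88.11196523447299], [71.624312883724, -142.45803419201556, 116.43504011438114]]
scene knob 282 [[-42.500547307182806, -188.05717669559803, 92.57600304817325], [-20.200804024378655, -178.12010780638184, 146.08086247601042], [-10.525578134171266, -155.11252134240172, 159.54789682114512]]
scene off 96 [[-77.79520902436852, 105.00858216435402, 28.507440694948485], [-55.643669394838334, 117.12267740449172, 32.699385257694416], [-34.28453115426243, 133.6210549859143, 35.09425564375302]]
```

Measured in the jig frame: the bar's centre is at x≈3.5, y≈-12 with about 2° of yaw, the stop face is at y≈78, and the bar top is at z 61. The board rectangle came out at 344x170, which matches the sizes given. The pendant has no tilt, so I'll open both fingers along the bar's length. They push on its far edge while rising faster than the edge does, so friction lifts it.

```bash
cat >> h.py <<'E'
from scipy.spatial.transform import Rotation as Rot
def pose():
    from station import observe
    s=observe();return s,Rot.from_rotvec(s["orientation"]).as_matrix()
def go(pj,yaw):
    """rows' shift/turn to bring TCP to jig point pj (mm), tool y at jig-yaw (deg from -YJ, ccw from above)"""
    s,R=pose();d=R.T@(toworld(pj)-s["tcp_pos"])*1000
    a=np.degrees(np.arctan2(R[1,1],R[0,1]));t=(a-(9.29+yaw)+90)%180-90
    print("shift",d.round(1),"turn",round(t,1))
def st():
    s,R=pose();a=np.degrees(np.arctan2(R[1,1],R[0,1]))-9.29
    print("t",round(s["time_s"],2),"jig",tojig(s["tcp_pos"]).round(1),"yaw",round(a,1),"F",s["wrist_force"].round(1),"w",round(s["width"],3),"ff",round(s["finger_force"],1),"q",s["qpos"].round(2))
E
python3 -c "
from h import *
go((-42,-12,130),2);st()
c=pickle.load(open('top0.pkl','rb'));J=tojig(cloud(c))
from scipy.optimize import least_squares
c2=pickle.load(open('scene0.pkl','rb'));J2=tojig(cloud(c2))
ax=np.array([-.574,0,.819])
def dark(c,J):
    m=(c['image'].max(-1)<40)&(J[...,2]>115)&(J[...,2]<175)&(J[...,0]>-70)&(J[...,0]<5)&(J[...,1]<-130)&(J[...,1]>-200);return J[m]
for q in(dark(c,J),dark(c2,J2)):
    print(len(q),np.percentile(q,[2,50,98],axis=0).round(1).tolist())
    e1=np.array([.819,0,.574])
    h=q@ax;print('axial',np.percentile(h,[3,50,97]).round(1),'e1',np.percentile(q@e1,[3,50,97]).round(1))
"
```

```text
shift [-541.8 -588.4   88.7] turn 56.6
t 0.1 jig [742.6 144.  217.9] yaw 58.6 F [-0.4  0.1 -0.4] w 0.998 ff 0.0 q [-1.26  0.6  -0.    1.6   0.    0.94 -0.08]
187 [[-39.5, -180.9, 122.0], [-16.6, -158.4, 149.9], [-2.0, -147.4, 160.8]]
axial [111.9 134.4 143.3] e1 [52.9 73.8 80.1]
236 [[-36.4, -184.4, 127.9], [-17.8, -178.1, 145.3], [-3.4, -157.5, 160.3]]
axial [113.7 129.5 143.2] e1 [52.3 70.7 78. ]
```

```bash
python3 -m pendant '[[-45,-49,0,5,0],[-90,-98,0,10,0],[-135,-147,0,15,0],[-180,-196,0,20,0],[-225,-245,0,25,0],[-270,-294,0,30,0],[-315,-343,0,35,0],[-360,-392,0,40,0],[-405,-441,0,45,0],[-450,-490,0,50,0],[-496,-540,0,56,0],[-542,-588,40,57,0]]'; python3 -c "
from h import *
st();go((-42,-12,60),2)"
```

```text
time_s: 1.6
tcp_pos: [0.5359, -0.0292, 0.1985]
orientation: [2.001, 2.419, 0.003]
wrist_force: [1.0, 0.2, 0.6]
width: 0.999
finger_force: 0.0
t 1.6 jig [  8.7  -2.7 198.5] yaw 1.5 F [1.  0.2 0.6] w 0.999 ff 0.0 q [-0.28  0.41  0.31  2.07 -0.2   0.69  0.35]
shift [-50.9   7.5 138.5] turn -0.5
```

```bash
python3 -m pendant '[[-25,4,30,0,0],[-51,8,70,0,0],[-51,8,110,0,0],[-51,8,110,0,0]]'; python3 - <<'E'
from h import *
from station import *
st();go((-42,-12,18),2)
c=capture("top");crop(c["image"],190,100,160,160,3.75,"pics/t2.png")
E
```

```text
time_s: 2.1
tcp_pos: [0.5501, -0.076, 0.0853]
orientation: [-1.998, -2.418, 0.005]
wrist_force: [-1.2, 0.3, 0.8]
width: 0.997
finger_force: 0.0
t 2.1 jig [-39.7  -9.2  85.3] yaw 1.6 F [-1.2  0.3  0.8] w 0.997 ff 0.0 q [-0.12  0.6   0.22  2.11 -0.28  0.47  0.51]
shift [-2.5  3.1 67.3] turn -0.4
```

View pics/t2.png

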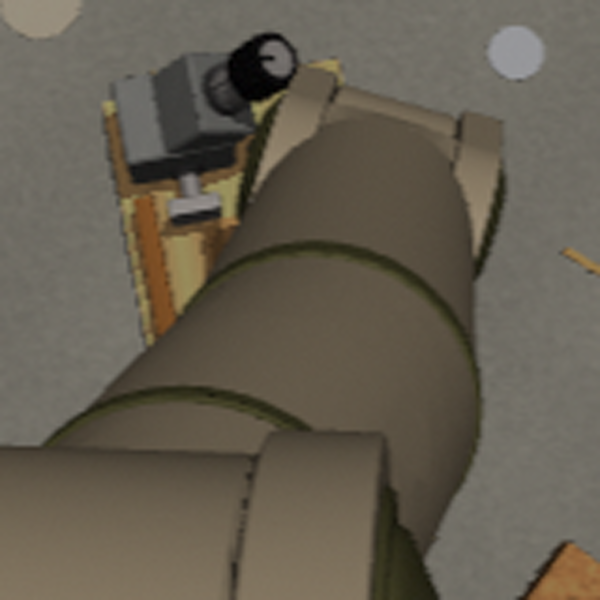

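The arm hides the bar from the top camera, so I'll use the scene camera from here. Lowering beside the bar now.

```bash
python3 -m pendant '[[-4,1,30,0,0],[-4,1,58,0,0],[-4,1,66,0,0],[-4,1,66,0,0],[4,1,66,0,0],[8,1,66,0,0],[8,1,66,0,0]]'; python3 - <<'E'
from h import *
from station import *
st()
c=capture("scene");crop(c["image"],170,170,140,110,5,"pics/s1.png")
E
```

```text
time_s: 3.02
tcp_pos: [0.5517, -0.0672, 0.0222]
orientation: [1.999, 2.423, 0.001]
wrist_force: [-1.1, -0.6, 0.5]
width: 1.001
finger_force: 0.0
t 3.02 jig [-31.2 -12.2  22.2] yaw 1.7 F [-1.1 -0.6  0.5] w 1.001 ff 0.0 q [-0.09  0.7   0.16  2.14 -0.32  0.33  0.53]
```

View pics/s1.png

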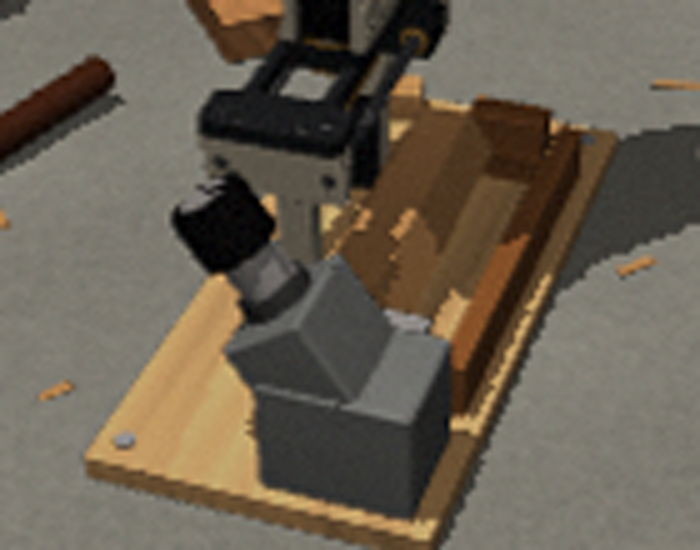

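The picture shows the far finger at (300,225) beside the bar's free edge, with the bar standing clear of the fence. Rolling it now.

```bash
python3 -m pendant '[[2,0,-1,0,0],[4,0,-7,0,0],[7,0,-14,0,0],[12,0,-21,1,0],[17,0,-27,1,0],[20,0,-31,2,0],[22,0,-33,2,0],[22,0,-33,2,0]]'; python3 - <<'E'
from h import *
from station import *
st()
c=capture("scene");crop(c["image"],210,170,100,80,6,"pics/s2.png")
J=tojig(cloud(c));m=(c["depth"]>0)&(J[...,0]>-40)&(J[...,0]<60)&(abs(J[...,1])<70)&(J[...,2]>56)&(J[...,2]<72)
p=J[m];print(np.percentile(p,[3,50,97],axis=0).round(1).tolist())
for y in range(-60,70,20):
    q=p[abs(p[:,1]-y)<8]
    if len(q)>3: print(y,len(q),q[:,0].min().round(1),q[:,0].max().round(1),q[:,2].mean().round(1))
E
```

```text
time_s: 4.08
tcp_pos: [0.5473, -0.046, 0.0547]
orientation: [2.042, 2.387, 0.0]
wrist_force: [0.6, -0.6, -0.7]
width: 1.002
finger_force: 0.0
t 4.08 jig [ -9.7 -11.3  54.7] yaw -0.4 F [ 0.6 -0.6 -0.7] w 1.002 ff 0.0 q [-0.16  0.65  0.2   2.14 -0.33  0.39  0.47]
[[-9.4, -66.9, 56.3], [29.8, -3.9, 60.3], [46.5, 63.0, 66.5]]
-60 60 -3.0 48.0 60.0
-40 51 15.5 47.6 59.9
-20 48 16.6 48.3 60.0
0 44 14.7 47.2 60.0
20 40 16.4 46.4 59.9
40 69 -17.7 47.3 61.7
60 35 15.4 45.8 59.6
```

View pics/s2.png

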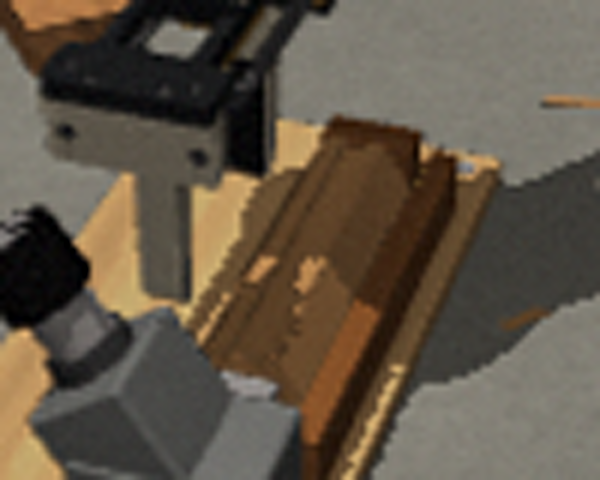

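The bar has rolled and its top sits about 3 mm short of its place. I'll ease it against the fence with a sinking push, low down.

```bash
python3 -m pendant '[[-1,0,14,0,0],[-1,0,24,0,0],[3,0,25,0,0],[6,0,28,0,0],[8,0,30,0,0],[9.5,0,32,0,0],[10.5,0,34,0,0],[10.5,0,34,0,0]]'; python3 - <<'E'
from h import *
from station import *
st()
E
```

```text
time_s: 5.12
tcp_pos: [0.547, -0.0391, 0.0215]
orientation: [2.041, 2.382, -0.001]
wrist_force: [2.4, -12.2, 5.3]
width: 1.0
finger_force: 5.8
t 5.12 jig [ -2.7 -12.1  21.5] yaw -0.5 F [  2.4 -12.2   5.3] w 1.0 ff 5.8 q [-0.15  0.7   0.17  2.16 -0.35  0.31  0.47]
```

A 12 N reaction at -2.7 means the bar is most likely against the fence. I'll back off, lift towards the knob side and check with both cameras.

```bash
python3 -m pendant '[[-8,0,-2,0,0],[-20,0,-40,0,0],[-60,0,-100,0,0],[-120,0,-150,0,0],[-180,0,-180,0,0],[-240,0,-180,0,0],[-240,0,-180,0,0],[-240,0,-180,0,0]]'; python3 - <<'E'
from h import *
from station import *
st()
np.set_printoptions(precision=1,suppress=True)
ims=[]
for n in("top","scene"):
    c=capture(n);pickle.dump(c,open(n+"1.pkl","wb"));ok=c["depth"]>0;J=tojig(cloud(c))
    m=ok&(J[...,0]>-20)&(J[...,0]<58)&(abs(J[...,1])<70)&(J[...,2]>55)&(J[...,2]<68);p=J[m]
    for y in range(-60,70,30):
        q=p[abs(p[:,1]-y)<10]
        if len(q)>3: print(n,y,len(q),q[:,0].min().round(1),q[:,0].max().round(1),q[:,2].mean().round(1))
    if n=="top": a=c["image"][105:260,210:320]
    else: b=c["image"][180:270,185:305]
cv2.imwrite("pics/b3.png",np.hstack([cv2.resize(a,(390,550),interpolation=2),cv2.resize(b,(400,300),interpolation=2).repeat(1,0) if 0 else cv2.copyMakeBorder(cv2.resize(b,(400,300),interpolation=2),0,250,0,0,0)]))
E
```

```text
time_s: 6.12
tcp_pos: [0.5824, -0.2742, 0.2006]
orientation: [-2.045, -2.384, 0.0]
wrist_force: [-0.9, 0.3, -0.2]
width: 0.995
finger_force: 0.0
t 6.12 jig [-240.6   -9.1  200.6] yaw -0.5 F [-0.9  0.3 -0.2] w 0.995 ff 0.0 q [ 0.15  0.54  0.31  1.83 -0.21  0.81  0.72]
top -60 102 17.3 52.7 59.5
top -30 105 17.2 52.9 60.3
top 0 108 16.0 51.6 59.8
top 30 107 17.8 52.2 59.7
top 60 98 17.6 53.0 59.7
scene -60 63 16.9 48.7 59.7
scene -30 62 16.5 48.5 59.7
scene 0 55 16.4 49.3 59.4
scene 30 47 17.2 48.1 59.7
scene 60 46 16.7 47.9 59.5
```

View pics/b3.png

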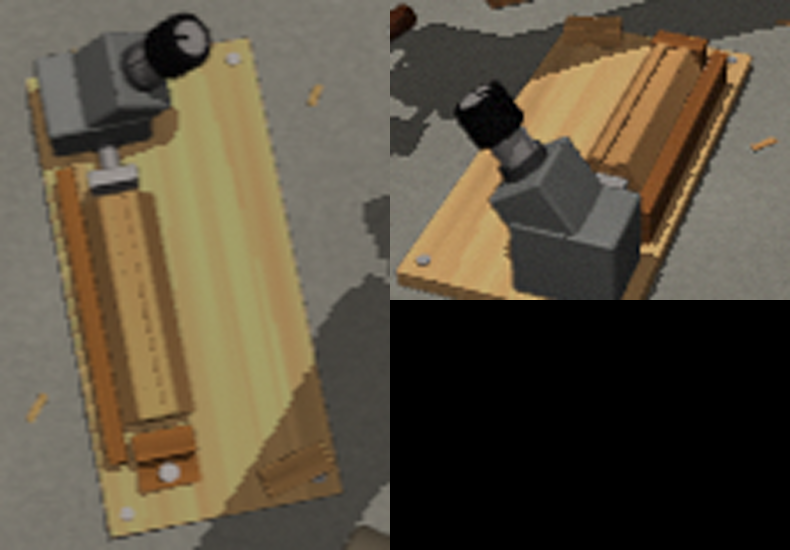

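The groove lines run along the top face of the bar. It is centred at about x 34.5 against the fence, parallel to it, between the pad and the stop. Next the knob, whose centre is at about jig (-24,-165,140).

```bash
python3 -c "
from h import *
go((-24,-165,195),30);go((-24,-165,123),30)"
```

```text
shift [214.2 154.1   5.1] turn -30.3
shift [214.1 154.2  77.1] turn -30.3
```

```bash
python3 -m pendant '[[45,32,0,-6,0],[90,65,0,-12,0],[135,97,0,-18,0],[180,130,0,-25,0],[214,154,2,-30,0],[214,154,2,-30,0],[214,154,40,-30,0],[214,154,70,-30,0],[214,154,77,-30,0],[214,154,77,-30,0]]'; python3 -c "
from h import *
st();go((-24,-165,123),30)"
```

```text
time_s: 7.48
tcp_pos: [0.7015, -0.0384, 0.1237]
orientation: [-1.356, -2.833, 0.001]
wrist_force: [0.1, -0.3, 0.1]
width: 1.001
finger_force: 0.0
t 7.47 jig [ -27.  -164.8  123.7] yaw 29.6 F [ 0.1 -0.3  0.1] w 1.001 ff 0.0 q [-0.12  0.68  0.15  1.74 -0.14  0.74  0.78]
shift [2.5 1.7 0.7] turn -0.4
```

```bash
python3 -m pendant '[[2,2,0,0,150],[2,2,0,0,255],[2,2,0,0,255],[2,2,0,0,255],[2,2,0,0,255],[2,2,0,0,255]]' 50; python3 -c "
from h import *
st()"; python3 -m pendant '[[0,0,0,7,255],[0,0,0,15,255],[0,0,0,22,255],[0,0,0,30,255],[0,0,0,38,255],[0,0,0,45,255],[0,0,0,52,255],[0,0,0,60,255],[0,0,0,60,255]]' 50; python3 - <<'E'
from h import *
from station import *
st()
from station import observe
print(observe()["ft_torque"])
c=capture("scene");pickle.dump(c,open("scene2.pkl","wb"));crop(c["image"],200,175,100,80,7,"pics/s4.png")
E
```

```text
time_s: 8.22
tcp_pos: [0.7016, -0.0356, 0.1237]
orientation: [-1.356, -2.833, 0.001]
wrist_force: [-2.8, -2.2, 2.1]
width: 0.431
finger_force: 50.0
t 8.22 jig [ -24.3 -165.3  123.7] yaw 29.6 F [-2.8 -2.2  2.1] w 0.431 ff 50.0 q [-0.12  0.68  0.15  1.74 -0.14  0.74  0.77]
time_s: 9.35
tcp_pos: [0.6982, -0.0393, 0.1254]
orientation: [-2.591, -1.775, 0.012]
wrist_force: [-14.3, -10.8, 23.5]
width: 0.409
finger_force: 53.3
t 9.35 jig [ -27.4 -161.3  125.4] yaw -30.5 F [-14.3 -10.8  23.5] w 0.409 ff 53.3 q [-0.3   0.71  0.45  1.75 -0.41  0.78 -0.02]
[-1.79524085  5.41328975  1.41606015]
```

View pics/s4.png

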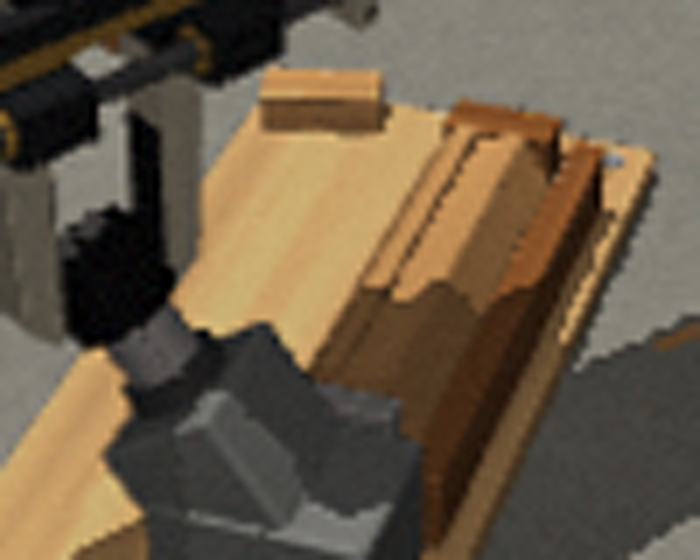

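The knob is gripped at (115,265) and swept through 60°. The forces are moderate. I'll check how far the pad advanced from depth and colour.

```bash
cat >> h.py <<'E'
def jaw(c,n=""):
    J=tojig(cloud(c));s=cv2.cvtColor(c["image"],cv2.COLOR_BGR2HSV)[...,1]
    m=(c["depth"]>0)&(s<60)&(J[...,0]>10)&(J[...,0]<60)&(J[...,1]>-122)&(J[...,1]<-40)&(J[...,2]>42)&(J[...,2]<62)
    p=J[m];print(n,"jaw",len(p),np.percentile(p[:,1],[5,50,90,97]).round(1) if len(p)>5 else "")
    w=(c["depth"]>0)&(s>75)&(J[...,0]>20)&(J[...,0]<48)&(J[...,1]>-120)&(J[...,1]<77)&(J[...,2]>53)&(J[...,2]<66)
    p=J[w];print("bar y",np.percentile(p[:,1],[0.5,2,98,99.5]).round(1))
E
python3 -c "
from h import *
for f in('top1','scene1','scene2'): jaw(pickle.load(open(f+'.pkl','rb')),f)"
```

```text
top1 jaw 87 [-119.  -105.6 -100.5 -100. ]
bar y [-90.3 -87.6  65.8  68.2]
scene1 jaw 30 [-111.5 -106.7 -101.9  -92.9]
bar y [-93.5 -92.1  64.7  69.1]
scene2 jaw 55 [-106.6 -102.4  -96.5  -95.2]
bar y [-92.6 -91.8  65.4  69.2]
```

```bash
python3 -m pendant '[[0,0,0,0,120],[0,0,0,0,90],[0,0,0,-8,60],[0,0,0,-18,60],[0,0,0,-28,60],[0,0,0,-38,60],[0,0,0,-48,60],[0,0,0,-58,60],[0,0,0,-60,60],[0,0,0,-60,60]]' ; python3 - <<'E'
from h import *
from station import *
st();go((-24,-165,123),30)
c=capture("scene");pickle.dump(c,open("scene3.pkl","wb"));jaw(c)
E
```

```text
time_s: 10.65
tcp_pos: [0.7022, -0.0347, 0.1235]
orientation: [-1.359, -2.832, -0.001]
wrist_force: [0.0, -0.1, 0.5]
width: 0.763
finger_force: 0.0
t 10.65 jig [ -23.5 -166.   123.5] yaw 29.4 F [ 0.  -0.1  0.5] w 0.763 ff 0.0 q [-0.12  0.68  0.15  1.74 -0.14  0.74  0.77]
shift [ 0.1 -1.1  0.5] turn -0.6
 jaw 55 [-106.  -102.5  -95.7  -94.3]
bar y [-93.9 -92.3  65.5  68. ]
```

The pad moved about 5 mm, so a sweep turns the knob about 0.5 rad. Repeating with a wider sweep and a firmer grip.

```bash
python3 -m pendant '[[0,-1,0,-2,255],[0,-1,0,-5,255],[0,-1,0,-5,255],[0,-1,0,-5,255],[0,-1,0,4,255],[0,-1,0,13,255],[0,-1,0,22,255],[0,-1,0,31,255],[0,-1,0,40,255],[0,-1,0,49,255],[0,-1,0,58,255],[0,-1,0,66,255]]' 60; python3 - <<'E'
from h import *
from station import *
st()
c=capture("scene");jaw(c);print(observe()["ft_torque"])
E
python3 -m pendant '[[0,0,0,0,120],[0,0,0,0,90],[0,0,0,-10,60],[0,0,0,-20,60],[0,0,0,-30,60],[0,0,0,-40,60],[0,0,0,-50,60],[0,0,0,-60,60],[0,0,0,-70,60],[0,0,0,-70,60]]' ; python3 - <<'E'
from h import *
from station import *
st();go((-24,-165,123),35)
c=capture("scene");jaw(c)
E
```

```text
time_s: 12.2
tcp_pos: [0.6985, -0.0384, 0.1248]
orientation: [-2.683, -1.634, 0.009]
wrist_force: [-9.6, -10.1, 14.1]
width: 0.418
finger_force: 60.6
t 12.2 jig [ -26.5 -161.7  124.8] yaw -36.6 F [ -9.6 -10.1  14.1] w 0.418 ff 60.6 q [-0.32  0.72  0.48  1.75 -0.44  0.78 -0.1 ]
 jaw 91 [-98.6 -95.4 -88.5 -87. ]
bar y [-86.4 -85.4  70.8  73.8]
[-0.80456367  3.16992902  0.84558821]
time_s: 13.5
tcp_pos: [0.7014, -0.0354, 0.1237]
orientation: [-1.257, -2.879, -0.001]
wrist_force: [-0.9, 0.7, -0.2]
width: 0.766
finger_force: 0.0
t 13.5 jig [ -24.  -165.1  123.7] yaw 33.5 F [-0.9  0.7 -0.2] w 0.766 ff 0.0 q [-0.11  0.67  0.13  1.74 -0.12  0.74  0.83]
shift [ 0.1 -0.1  0.7] turn -1.5
 jaw 88 [-99.  -95.8 -89.  -86.9]
bar y [-85.4 -84.8  70.9  73.8]
```

```bash
python3 -m pendant '[[0,0,0,-1,255],[0,0,0,-1,255],[0,0,0,-1,255],[0,0,0,-1,255],[0,0,0,7,255],[0,0,0,16,255],[0,0,0,25,255],[0,0,0,34,255],[0,0,0,43,255],[0,0,0,52,255],[0,0,0,61,255],[0,0,0,69,255]]' 60; python3 - <<'E'
from h import *
from station import *
st()
c=capture("scene");jaw(c);print(observe()["ft_torque"])
E
python3 -m pendant '[[0,0,0,0,120],[0,0,0,0,60],[0,0,-30,-10,0],[0,0,-70,-20,0],[-50,0,-80,-30,0],[-100,0,-80,-40,0],[-160,0,-80,-50,0],[-200,0,-80,-60,0],[-200,0,-80,-70,0],[-200,0,-80,-70,0]]' ; python3 - <<'E'
from h import *
from station import *
st();go((-24,-165,190),35)
c=capture("scene");jaw(c)
c=capture("top");pickle.dump(c,open("top4.pkl","wb"));jaw(c,"top")
a=pickle.load(open("top1.pkl","rb"))["image"];f=lambda i:cv2.resize(i[105:135,240:275],None,fx=11,fy=11,interpolation=2)
cv2.imwrite("pics/k4.png",cv2.convertScaleAbs(np.hstack([f(a),f(c["image"])]),alpha=1.5))
E
```

```text
time_s: 15.05
tcp_pos: [0.6969, -0.0403, 0.1258]
orientation: [-2.667, -1.658, 0.014]
wrist_force: [-15.5, -19.6, 39.6]
width: 0.401
finger_force: 68.0
t 15.05 jig [ -28.2 -159.8  125.8] yaw -35.6 F [-15.5 -19.6  39.6] w 0.401 ff 68.0 q [-0.31  0.72  0.48  1.76 -0.43  0.79 -0.08]
 jaw 95 [-97.3 -94.  -87.4 -84.8]
bar y [-83.8 -82.7  72.7  74.8]
[-1.91872714  5.63776743  1.41783254]
time_s: 16.35
tcp_pos: [0.6135, -0.2152, 0.2037]
orientation: [1.233, 2.889, 0.002]
wrist_force: [0.3, -0.2, -0.4]
width: 1.002
finger_force: 0.0
t 16.35 jig [-187.3  -49.3  203.7] yaw 34.5 F [ 0.3 -0.2 -0.4] w 1.002 ff 0.0 q [ 0.15  0.53  0.16  1.8  -0.11  0.82  1.12]
shift [ 69.  187.8  13.9] turn -0.5
 jaw 94 [-97.1 -94.2 -87.5 -84. ]
bar y [-84.8 -82.7  73.6  75.2]
top jaw 112 [-119.7  -95.   -86.   -84.8]
bar y [-82.5 -79.9  73.9  76.2]
```

View pics/k4.png

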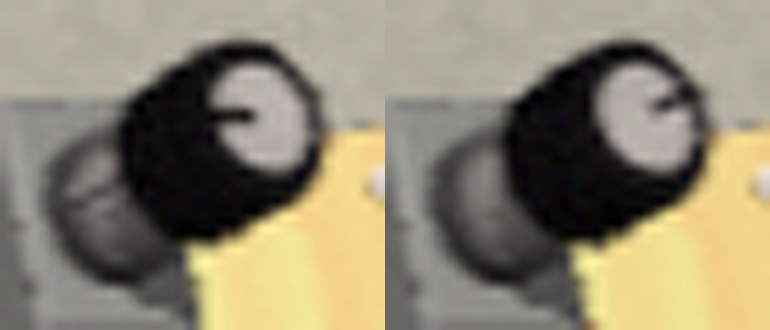

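Left is the start and right is now. The pointer has gone from pointing left (outer end 212,115) to right and slightly up (outer end 690,95). I'll turn that into a knob angle.

```bash
cat >> h.py <<'E'
def kang(c,uo,vo,ui=None,vi=None,C=(-24,-165,140)):
    """angle (rad, clockwise from top) of pixel about knob-top centre"""
    a=np.array([-.5736,0,.8192]);e1=np.array([.8192,0,.5736]);e2=np.array([0,1.,0])
    top=np.array(C)+15*a
    A=np.c_[np.r_[XJ,0],np.r_[YJ,0],[0,0,1.]]  # jig->world
    N=A@a;T=toworld(top)
    o=-c["R"].T@c["t"];d=c["R"].T@np.linalg.solve(c["mtx"],[uo,vo,1.])
    p=(A.T@(o+d*((T-o)@N)/(d@N)-T))*1000
    return p@e1,p@e2,a@np.cross(e1,e2)
E
python3 - <<'E'
from h import *
a=pickle.load(open("top1.pkl","rb"));b=pickle.load(open("top4.pkl","rb"))
def show(c,pts):
    P=[kang(c,240+u/11-.5+.045,105+v/11-.5+.045)[:2] for u,v in pts];print(np.round(P,1).tolist());return P
A=show(a,[(262,116),(250,117),(212,115),(262,62),(262,170),(212,100),(312,130)])
B=show(b,[(262,116),(272,105),(305,95)])
ang=lambda P,c:np.arctan2(P[1]-c[1],P[0]-c[0])
for c in (A[0],B[0]): print([round(float(ang(A[2],c)),2),round(float(ang(B[2],c)),2)])
E
```

```text
[[0.3, -0.0], [3.6, 0.3], [13.5, 0.1], [-2.6, -12.1], [3.2, 12.0], [12.7, -3.2], [-12.4, 2.8]]
[[0.3, -0.0], [-3.0, -2.6], [-12.4, -5.1]]
[0.01, -2.76]
[0.01, -2.76]
```

The knob has turned 2.76 rad in total. The excess of the bay is about 15.5 mm, so the screw should stop near 2.2 rad, which means the clutch has slipped about 0.6 rad. I'll do one more sweep of about 60° and measure again.

```bash
python3 -m pendant '[[20,55,14,4,0],[40,110,14,4,0],[60,160,14,4,0],[69,188,14,4,0],[69,188,14,4,0],[69,188,50,4,30],[69,188,80,4,60],[69,188,81,4,60],[69,188,81,4,60]]'; python3 - <<'E'
from h import *
st();go((-24,-165,123),30)
E
```

```text
time_s: 17.58
tcp_pos: [0.7013, -0.0364, 0.1236]
orientation: [1.332, 2.844, -0.0]
wrist_force: [0.2, -0.2, 0.4]
width: 0.769
finger_force: 0.0
t 17.57 jig [ -25.  -164.8  123.6] yaw 30.5 F [ 0.2 -0.2  0.4] w 0.769 ff 0.0 q [-0.13  0.68  0.17  1.74 -0.15  0.74  0.81]
shift [0.8 0.7 0.6] turn 0.5
```

```bash
python3 -m pendant '[[1,0,0,0,255],[1,0,0,0,255],[1,0,0,0,255],[1,0,0,0,255],[1,0,0,8,255],[1,0,0,16,255],[1,0,0,25,255],[1,0,0,34,255],[1,0,0,43,255],[1,0,0,52,255],[1,0,0,60,255],[1,0,0,60,255]]' 60; python3 -m pendant '[[0,0,0,0,120],[0,0,0,0,60],[0,0,-30,-10,0],[0,0,-70,-20,0],[-50,0,-80,-30,0],[-100,0,-80,-40,0],[-160,0,-80,-50,0],[-200,0,-80,-60,0],[-200,0,-80,-60,0],[-200,0,-80,-60,0]]' ; python3 - <<'E'
from h import *
from station import *
st()
c=capture("scene");jaw(c)
c=capture("top");pickle.dump(c,open("top5.pkl","wb"));jaw(c,"top")
i=c["image"]
f=lambda i,k:cv2.resize(i,None,fx=k,fy=k,interpolation=2)
A=f(i[105:135,240:275],11);B=f(i[105:260,210:320],3.5)
A=cv2.copyMakeBorder(A,0,B.shape[0]-A.shape[0],0,0,0)
cv2.imwrite("pics/k5.png",cv2.convertScaleAbs(np.hstack([A,B]),alpha=1.5))
E
```

```text
time_s: 19.08
tcp_pos: [0.7002, -0.0325, 0.122]
orientation: [-2.571, -1.803, 0.001]
wrist_force: [4.1, 1.7, -3.6]
width: 0.401
finger_force: 61.0
time_s: 20.32
tcp_pos: [0.6316, -0.2218, 0.2028]
orientation: [1.333, 2.845, 0.001]
wrist_force: [-0.3, 0.9, -0.3]
width: 0.998
finger_force: 0.0
t 20.32 jig [-196.7  -66.2  202.8] yaw 30.5 F [-0.3  0.9 -0.3] w 0.998 ff 0.0 q [ 0.12  0.55  0.2   1.76 -0.14  0.84  1.08]
 jaw 96 [-96.8 -94.  -86.9 -83.6]
bar y [-84.1 -82.9  72.8  74.9]
top jaw 109 [-119.8  -98.   -86.6  -85. ]
bar y [-82.1 -79.8  73.7  76.2]
```

View pics/k5.png

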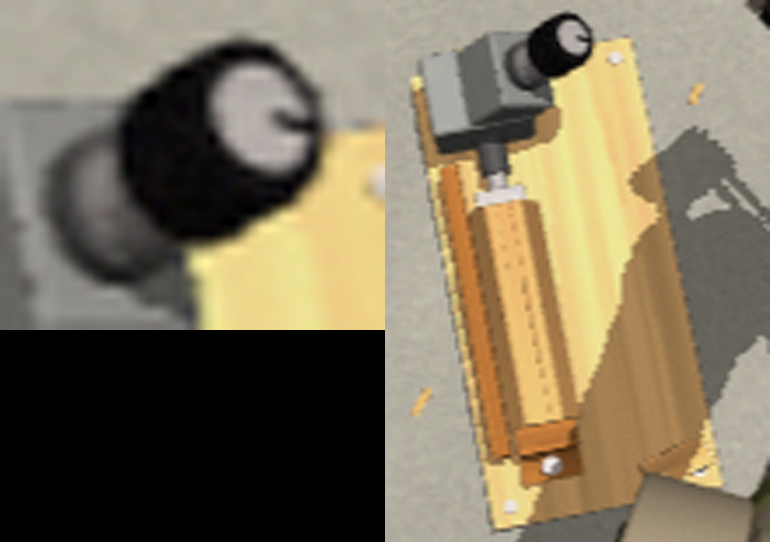

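The pointer is now at (312,128), which is 3.36 rad in total. The pad and bar did not move, so the clutch is slipping, by about 1.15 rad so far. A short extra sweep of about 40° brings it to a quarter turn.

```bash
python3 -c "
from h import *
go((-24,-165,190),20);go((-24,-165,123),20)"
```

```text
shift [ 97.5 171.9  12.7] turn 10.7
shift [ 97.5 171.8  79.7] turn 10.7
```

```bash
python3 -m pendant '[[25,45,10,3,0],[50,90,12,6,0],[75,135,12,9,0],[97,172,12,11,0],[97,172,12,11,0],[97,172,50,11,30],[97,172,79,11,60],[97,172,80,11,60],[97,172,80,11,60]]'; python3 -c "
from h import *
st()"; python3 -m pendant '[[0,0,0,0,255],[0,0,0,0,255],[0,0,0,0,255],[0,0,0,0,255],[0,0,0,8,255],[0,0,0,16,255],[0,0,0,24,255],[0,0,0,32,255],[0,0,0,40,255],[0,0,0,40,255]]' 60; python3 -m pendant '[[0,0,0,0,120],[0,0,0,0,60],[0,0,-30,-10,0],[0,0,-70,-20,0],[-50,0,-80,-30,0],[-100,0,-80,-40,0],[-160,0,-80,-40,0],[-200,0,-80,-40,0],[-200,0,-80,-40,0],[-200,0,-80,-40,0]]' ; python3 - <<'E'
from h import *
from station import *
st()
c=capture("top");pickle.dump(c,open("top6.pkl","wb"));jaw(c,"top")
A=cv2.resize(c["image"][105:135,240:275],None,fx=11,fy=11,interpolation=2)
cv2.imwrite("pics/k6.png",cv2.convertScaleAbs(A,alpha=1.5))
E
```

```text
time_s: 21.55
tcp_pos: [0.7018, -0.0375, 0.1235]
orientation: [1.596, 2.705, 0.0]
wrist_force: [0.9, -0.4, 0.8]
width: 0.762
finger_force: 0.0
t 21.55 jig [ -26.2 -165.1  123.5] yaw 19.6 F [ 0.9 -0.4  0.8] w 0.762 ff 0.0 q [-0.17  0.68  0.24  1.74 -0.22  0.74  0.68]
time_s: 22.8
tcp_pos: [0.6988, -0.0392, 0.1235]
orientation: [-2.424, -1.996, 0.008]
wrist_force: [-5.7, -4.6, 14.2]
width: 0.392
finger_force: 62.0
time_s: 24.05
tcp_pos: [0.6631, -0.2324, 0.2023]
orientation: [-1.596, -2.705, -0.002]
wrist_force: [-0.1, 0.8, -0.6]
width: 0.999
finger_force: 0.0
t 24.05 jig [-212.3  -95.5  202.3] yaw 19.6 F [-0.1  0.8 -0.6] w 0.999 ff 0.0 q [ 0.09  0.6   0.27  1.68 -0.19  0.89  0.94]
top jaw 112 [-120.4  -96.3  -85.9  -84.6]
bar y [-82.6 -79.9  71.3  75.5]
```

View pics/k6.png

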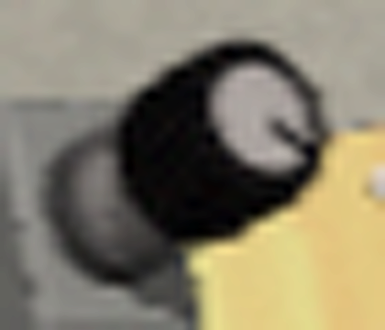

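The pointer's outer end is at (310,142), about 3.58 rad in total, so the slip is about 1.4 rad, close to a quarter turn. The pad and bar have not moved, and the robot is touching nothing.

```bash
python3 -c "
from station import *
print(finish_job())"
```

```text
the job is handed in; nothing more can be done
None
```

The job is handed in: the bar lies groove up against the back fence, clamped between pad and stop, and the clutch slipped about a quarter turn (roughly 1.4 rad, estimated from the knob pointer and pad travel). I saw no verdict.

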